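Zero the gauge, release the catch and hold a latch sample under load

TASK

Turn the knob on the gauge box until its red pointer reads zero (inside the green band), then flip the latch tester's red safety catch all the way over to its other side, and then pull the tester's spring-loaded lever by its black bar all the way to its stop. Finish while still holding the bar there with the gripper: do not let go, or the lever springs back. Leave the gauge at zero and the catch flipped over, and do not disturb the two bins, the loose buckle or the caliper.

Things in the scene. Friction and masses are not known exactly. Their poses are not given: they have to be found in the camera images.
- tester: Fixed latch tester: grey base plate 240 x 150 x 15 mm, blue cheeks 59 mm and a catch post 110 mm high. Origin on the table right under the lever's pivot, which is 45 mm up; the plate runs x -110 to +130, y -65 to +85 mm. Its -x faces the robot: the lever is pulled towards -x. Stands left or right of the gauge box.
- lever (a joint): Lever of the tester, hinged about the tester's y axis at height 45 mm over its origin. 0 = at rest, leaning 0.40 rad away (+x); 0.8 rad = pulled fully to its stop, leaning 0.40 rad towards the operator (-x). A spring pulls it back: about 7 N at the bar at rest, 11 N at the stop. While the red catch is closed it jams after about 0.1 rad.
- pull_bar: Black round bar, a sleeve that can roll on its axis, at the lever's top, 18 mm thick, 100 mm long, along the tester's y (-40 to +62 mm about its origin). The 14 mm stem joins it at its +y end. Origin 160 mm from the pivot axis, at tester y -55 mm. At rest: x +62 mm from the pivot, 192 mm above the table; half way 205 mm up; at the stop x -62 mm, 192 mm up.
- catch (a joint): Safety catch, a 75 mm steel arm with a red grip, hinged about the tester's x axis at x +12, y +45, z +100 mm in the tester frame. 0 = closed: leans 0.9 rad to the tester's -y, lying across in front of the lever stem; 1.8 rad = flipped fully over, leaning 0.9 rad to +y, lever free. It turns freely and falls by its own weight to the side it leans to.
- catch_grip (a point): Point on the catch's red grip, a rod (a sleeve that rolls on its axis) 16 mm thick and 62 mm long that points to the tester's -x from the end of the arm; 22 mm from its free end, on its axis. Closed: tester frame x -23, y -14, z +147 mm; upright z +175; flipped over y +104, z +147 mm. Can be pushed to +y or pinched from above, along its arc.
- gauge: Fixed grey gauge box, 150 x 130 x 50 mm high, white dial of 116 mm diameter on top with the tare knob at its centre. Origin under its centre; +x points to the zero mark.
- tare (a joint): Tare knob angle, 0 = pointer at the zero mark; positive = anticlockwise seen from above (about the vertical); turns from -1.6 to 1.6 with light friction and stays where it is left. The green band covers -0.1 to +0.1 rad. Starts positive.
- tare_grip (a point): On the knob's axis at the height to grip it, about 85 mm above the table. The knob is a disc of 52 mm diameter with a grip bar across it, 14 mm wide, 48 mm long along the pointer's direction and 32 mm high; its top is 94 mm above the table.
- tare_pointer (a point): Tip of the red pointer, 50 mm from the knob's axis.
- zero_mark (a point): Zero mark at the middle of the green band on the dial, 50 mm from the knob's axis.
- blue_bin: Loose blue bin 160 x 90 x 60 mm high with small parts, origin under its centre; a bystander.
- red_bin: Loose red bin of the same size, origin under its centre; a bystander.
- buckle: Loose black buckle about 60 x 42 x 14 mm, origin under its body; a bystander.
- caliper: Loose caliper about 170 x 50 x 11 mm lying flat, origin under its middle; a bystander.
Not all that is in view belongs to the job. Of the things that look like the gauge, the smaller one is meant.

How it is judged:
By the outcome, as a careful person would: the job done as asked, in the order asked, and still so for the second after the job is handed in, while the arm keeps its last pose, push and grip.
It also fails if it takes over 69 s, if anything falls off the work surface, if the arm or the gripper's body presses on something with over 40 N, if the wrist force passes 120 N, or if a joint passes its speed limit or range.

ROBOT

A 7-joint arm with a two-finger parallel gripper is mounted at the origin on the work surface. World frame = base frame: x ahead of the robot, y to its left, z up, the work surface at z = 0. Lengths are in m, angles in degrees, forces in N, time in s.
With the tool pointing down it reaches from about 0.425 to 0.975 m from the base axis. Payload 16.7 kg.
Tool frame: the origin (TCP) lies midway between the tips of the shut fingers; the grasp point (between the pads) lies 19 mm behind it; z points along the fingers, y is the line along which they close (so a half turn about z gives the same grasp; the last joint's range is limited). The gripper opens to 85 mm and grips with 20 to 120 N. Pads are 22 mm wide; open, the fingers measure 114 mm over their backs; the gripper's body (76 mm by 85 mm) begins 54 mm behind the grasp point. The pads swing forward as they close: fully open they stand 13 mm farther back than shut.
Start: joints at [-77.951, 24.414, 4.234, 92.017, -1.954, 63.644, -3.845], TCP at [0.238, 0.632, 0.231] pointing down, gripper open.
Joint ranges: [-163.25, 163.25], [-28.42, 122.38], [-70.27, 78.77], [12.13, 141.07], [-58.53, 238.53], [9.26, 117.41], [-156.51, 156.51]. Speed limits (degrees/s): [108.29, 108.29, 136.94, 136.94, 172.46, 172.46, 172.46].

INTERFACE

Orientations are given as a 3x3 rotation matrix whose columns are the frame's x, y, z axes.
In Python, from rig import status, cams, workorder gives the robot as it stands.
- The arm moves only by the tool move_arm, never from a script. Its argument "motion" is a list of rows, each a list of 2 entries, a list of its own where there are three numbers: the shift along the tool's x, y, z in mm, then the turn about the tool's z in rad. In form: [[[tx, ty, tz], yaw], ...]. A call has 1 to 20 rows; each row is the pose to reach, as a shift and turn from the pose commanded when the call began, along the tool's axes at that moment; what a row does not reach only later rows make up. A row lasts 1/8 s, in which the tool goes at most 62.5 mm and 10.7 degrees, less where a joint would pass 70% of its speed; a pose out of reach is approached as far as the arm can. A call with a gripper value outside its range is refused whole. "claw" is the opening, from -1 (shut) to 1 (fully open), so that 0 is half open, set as the call begins (left out, the last holds). The fingers move at their own pace and stop on an object; the grip force is fixed at half the most. Time passes only in rows, so rows that repeat a pose let the fingers close. It gives the time, the measured TCP pose, the force, the opening and the grip force at its end, in the units of the state.
- status.observe(): the state, without advancing time (a new reading comes with each control period).
- cams.get_image(name): name is "scene" or "top"; returns (picture, depth): 420x560x3 uint8, red, green, blue; 420x560 float32, m along the optical axis (not along the pixel's ray), 0 where there is no reading.
- cams.camera_params(name): a dict with "K" (3x3 intrinsics, pixels), "cam_to_world" (4x4, takes a point from camera to world coordinates). Camera axes: x right, y down, z forward; pixel columns grow to the right and rows downward; lengths in m; the calibration is good to about 2 mm. A picture is of the moment at which its call begins. camera_params takes no time and is no camera call.
- workorder.job_done(): hands the job in; it is judged then, once.
The state is a dict: "time_s": time; "joint_pos": joint angles; "joint_velocities": joint speeds; "effort": joint torques, N m; "tool_pos": TCP position; "orientation": TCP orientation; "wrist_force": force on the tool from outside, world axes, zero at the start; "ft_torque": the same for the moment, N m; "opening": opening from 0.0 (shut) to 1.0 (fully open); "finger_force": force on a finger pad.
Only numpy, scipy, OpenCV 4.12 (cv2) and the standard library are available. Lean on these libraries where they do the work, as an engineer would, in place of code of your own. Each camera call takes 0.05 s, during which the arm holds its last target. There are 200 camera calls.

## Working session

There is one attempt and no reset: what is moved stays moved. The work goes in short steps, Python scripts to look and compute and a tool call to move; the robot and the scene stay as the last step left them, time stands still between calls to the robot, and variables do not carry over. Pictures are saved under pics/ and viewed, at most 10 in all, crops included, and the job is handed in when it is done.

Besides the shell and the picture viewer there is one more tool, called as name([rows], argument=value, ...), one row to a line, values as JSON. move_arm: Moves the arm, as the interface text tells. Its arguments: {"type":"object","properties":{"motion":{"type":"array"},"claw":{"type":"number"}},"required":["motion"]}

```bash
mkdir -p pics; ls
python3 - <<'E'
from rig import status,cams
import cv2,numpy as np
s=status.observe();print({k:np.round(v,3).tolist() for k,v in s.items()})
for n in("scene","top"):
    p,d=cams.get_image(n);cv2.imwrite(f"pics/{n}1.png",p[...,::-1]);np.savez(f"{n}1.npz",p=p,d=d)
    c=cams.camera_params(n);print(n,np.round(c["K"],1).tolist(),np.round(c["cam_to_world"],3).tolist())
E
```

```text
pics
{'time_s': 0.0, 'joint_pos': [-77.95, 24.451, 4.23, 92.052, -1.954, 63.645, -3.846], 'joint_velocities': [0.047, -0.014, -0.05, -0.093, 0.07, 0.009, -0.019], 'effort': [-0.001, -94.982, 3.761, -46.352, 0.019, 0.01, -0.0], 'tool_pos': [0.238, 0.631, 0.231], 'orientation': [[-0.936, 0.352, -0.0], [0.352, 0.936, -0.001], [-0.0, -0.001, -1.0]], 'wrist_force': [0.524, 0.699, -0.426], 'ft_torque': [0.015, -0.013, 0.003], 'finger_force': 0.0, 'opening': 1.003}
scene [[405.1, 0.0, 278.0], [0.0, 405.1, 211.4], [0.0, 0.0, 1.0]] [[0.147, 0.797, -0.586, 1.03], [0.989, -0.123, 0.08, -0.078], [-0.009, -0.592, -0.806, 0.926], [0.0, 0.0, 0.0, 1.0]]
top [[449.5, 0.0, 279.0], [0.0, 449.5, 195.1], [0.0, 0.0, 1.0]] [[-0.012, -0.983, 0.182, 0.264], [-1.0, 0.011, -0.006, 0.019], [0.004, -0.182, -0.983, 1.332], [0.0, 0.0, 0.0, 1.0]]
```

View pics/top1.png

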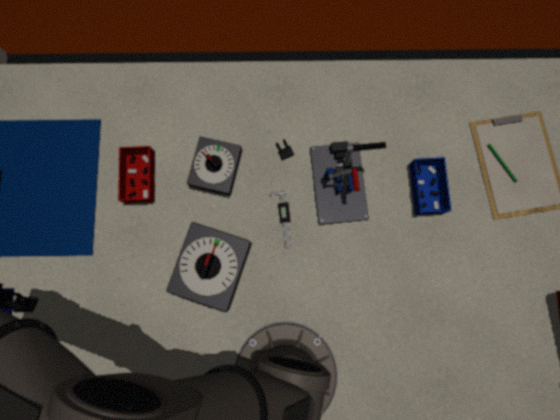

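View pics/scene1.png

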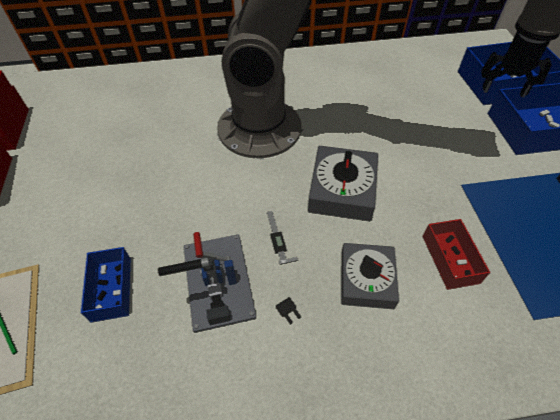

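Top view: gauge-like candidates are the small box at (215,163) and the large one at (209,265). I choose the smaller, at (215,163). The tester is at (340,183), with its bar at (368,146) and red catch at (356,178). Next I check this in a close crop and measure.

```bash
cat > h.py <<'E'
from rig import status,cams
import cv2,numpy as np
def grab(n,save=None):
    p,d=cams.get_image(n);c=cams.camera_params(n);return p,d,world(d,c)
def world(d,c):
    K=c["K"];T=np.array(c["cam_to_world"]);v,u=np.mgrid[:d.shape[0],:d.shape[1]]
    P=np.stack([(u-K[0][2])/K[0][0]*d,(v-K[1][2])/K[1][1]*d,d],-1);return P@T[:3,:3].T+T[:3,3]
def rect(pts):
    r=cv2.minAreaRect((pts*1000).astype(np.float32));return np.round(r[0],1),np.round(r[1],1),round(r[2],2)
def col(p):
    h=cv2.cvtColor(p,cv2.COLOR_RGB2HSV).astype(int);H,S,V=h[...,0],h[...,1],h[...,2]
    return ((H<8)|(H>172))&(S>130)&(V>70),(H>45)&(H<80)&(S>110)&(V>60)
E
python3 - <<'E'
from h import *
for n in("top","scene"):
    z=np.load(n+"1.npz");p,d=z["p"],z["d"];W=world(d,cams.camera_params(n));x,y,h=np.moveaxis(W,-1,0)
    red,gr=col(p)
    v,u=np.mgrid[:420,:560]
    if n=="top": G=(abs(u-215)<35)&(abs(v-166)<35);T=(abs(u-345)<48)&(abs(v-183)<48)
    else: G=(abs(u-370)<36)&(abs(v-275)<38);T=(abs(u-210)<55)&(abs(v-280)<55)
    m=G&(h>.035)&(h<.065);print(n,"gauge",rect(W[m][:,:2]),np.median(h[m]))
    for k,c in(("red",red),("green",gr)):
        q=G&c;print(k,q.sum(),W[q].mean(0).round(4))
    q=G&(h>.075);print("knob",q.sum(),W[q].mean(0).round(4),h[q].max(),rect(W[q][:,:2]))
    m=T&(h>.008)&(h<.025);print("plate",rect(W[m][:,:2]),np.median(h[m]))
    q=T&(h>.12)&red;print("catch",q.sum(),W[q].mean(0).round(4),rect(W[q][:,:2]))
    q=T&(h>.17);print("bar",q.sum(),W[q].mean(0).round(4),rect(W[q][:,:2]))
    a=cv2.resize(p[125:230,175:395] if n=="top" else p[220:340,150:410],None,fx=3,fy=3,interpolation=2)
    cv2.imwrite(f"pics/{n}1c.png",a[...,::-1])
E
```

```text
top gauge (array([594.9, 202.6]), array([131.2, 153.1]), 76.24) 0.05032150194091778
red 6 [0.609  0.2117 0.0935]
green 10 [0.6464 0.1892 0.0511]
knob 106 [0.5446 0.1746 0.2788] 1.3315815630524446 (array([442.6, 112.4]), array([401.8,  21.4]), 30.68)
plate (array([ 553.3, -162.6]), array([259.1, 159.5]), 5.34) 0.01438576999110397
catch 94 [ 0.5175 -0.1897  0.1779] (array([ 397.3, -103.5]), array([ 43.3, 359.1]), 54.21)
bar 327 [ 0.5601 -0.1851  0.3285] (array([461.5, -96.7]), array([ 80.5, 450.2]), 49.44)
scene gauge (array([601. , 200.6]), array([130.3, 152.3]), 76.03) 0.05044001039305601
red 33 [0.6173 0.2185 0.0769]
green 23 [0.6474 0.1902 0.0527]
knob 194 [0.6381 0.1765 0.1582] 0.9260053054328741 (array([816.1,  74.5]), array([ 47.8, 522.7]), 59.68)
plate (array([ 548.5, -169.2]), array([242.2, 150. ]), 4.86) 0.014715806681973476
catch 138 [ 0.5277 -0.1933  0.1529] (array([ 525.1, -193.8]), array([61.4, 12.9]), 4.55)
bar 504 [ 0.6446 -0.2053  0.2616] (array([ 796.2, -130.3]), array([467.9,  99.5]), 24.62)
```

View pics/scene1c.png

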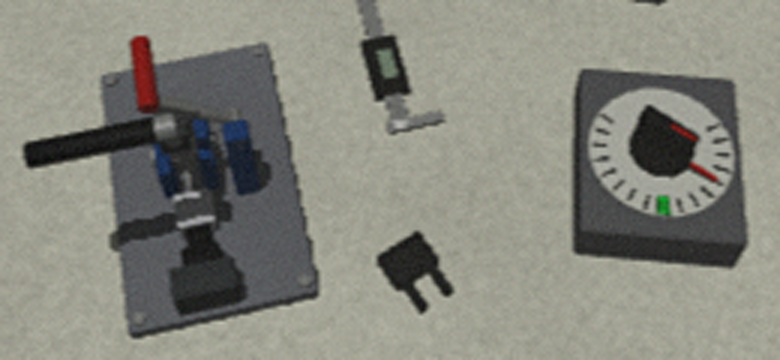

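View pics/top1c.png

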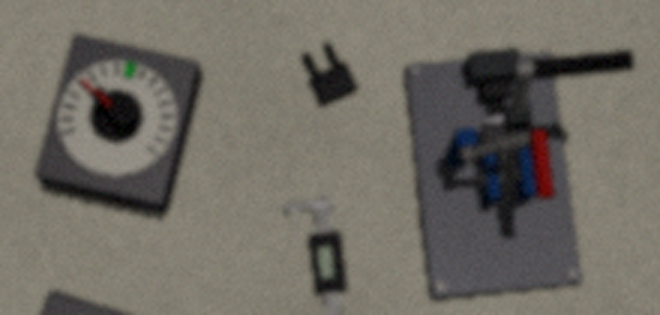

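The crops confirm it: the small gauge has its zero to the dial's front with the pointer turned anticlockwise from it. The tester shows its red catch closed at scene crop (145,75) and the bar at (90,143). Now a refined fit with invalid depth filtered out.

Run:
```python
from h import *
for n in("top","scene"):
    z=np.load(n+"1.npz");p,d=z["p"],z["d"];W=world(d,cams.camera_params(n));x,y,h=np.moveaxis(W,-1,0)
    red,gr=col(p);ok=(d>0)&(h<.3)
    G=ok&(np.hypot(x-.6,y-.2)<.11);T=ok&(abs(x-.55)<.17)&(abs(y+.2)<.17)
    m=G&(h>.046)&(h<.056);print(n,"gauge top",rect(W[m][:,:2]))
    q=m&(p.min(-1)>110);print("dial",cv2.minEnclosingCircle((W[q][:,:2]*1000).astype(np.float32)))
    q=G&gr;print("green",q.sum(),W[q].mean(0).round(4))
    q=G&red;print("red",(W[q]*1000).astype(int).tolist())
    q=G&(h>.088);print("knob top",q.sum(),W[q].mean(0).round(4),rect(W[q][:,:2]))
    q=T&(h>.12)&red;print("catch",W[q].mean(0).round(4),rect(W[q][:,:2]))
    q=T&(h>.185)&(p.max(-1)<70);print("bar",q.sum(),W[q].mean(0).round(4),rect(W[q][:,:2]),h[q].max())
```

```text
top gauge top (array([595.4, 202.4]), array([129.2, 150. ]), 76.38)
dial ((598.0409545898438, 201.6870880126953), 57.13624572753906)
green 10 [0.6464 0.1892 0.0511]
red [[611, 217, 96], [613, 215, 89], [612, 212, 90], [608, 211, 95], [606, 209, 92], [602, 205, 96]]
knob top 76 [0.595  0.2025 0.0929] (array([595.2, 202.3]), array([45. , 14.1]), 43.46)
catch [ 0.523  -0.1942  0.1528] (array([ 522.5, -194.7]), array([58.1, 12.4]), 4.97)
bar 225 [ 0.6004 -0.2179  0.1983] (array([ 600.6, -216.9]), array([ 19.8, 101.8]), 4.3) 0.20535672639246516
scene gauge top (array([600.9, 200.6]), array([130.2, 152.3]), 76.11)
dial ((582.387451171875, 193.6573028564453), 76.7611083984375)
green 23 [0.6474 0.1902 0.0527]
red [[600, 204, 93], [603, 203, 94], [602, 206, 92], [603, 208, 93], [605, 205, 92], [606, 207, 93], [607, 209, 94], [606, 212, 93], [609, 208, 94], [608, 212, 92], [609, 214, 92], [612, 210, 94], [611, 213, 92], [613, 215, 94], [612, 217, 93], [616, 213, 95], [616, 216, 95], [620, 219, 62], [621, 219, 59], [620, 222, 56], [620, 225, 55], [624, 221, 58], [624, 223, 59], [625, 225, 60], [621, 231, 50], [628, 224, 62], [627, 227, 57], [628, 229, 60], [630, 228, 59], [632, 230, 61], [631, 233, 59], [633, 232, 59], [634, 235, 59]]
knob top 120 [0.6018 0.2005 0.0926] (array([601.2, 200.2]), array([47.4, 16.3]), 46.37)
catch [ 0.5277 -0.1933  0.1529] (array([ 525.1, -193.8]), array([61.4, 12.9]), 4.55)
bar 383 [ 0.6084 -0.2218  0.1981] (array([ 604.8, -217.5]), array([18.9, 99.6]), 4.23) 0.2034297190438228
```

move_arm([
  [[-488,-276,60],-1.14],
  [[-488,-276,60],-1.14],
  [[-488,-276,60],-1.14],
  [[-488,-276,60],-1.14],
  [[-488,-276,60],-1.14],
  [[-488,-276,60],-1.14],
  [[-488,-276,60],-1.14],
  [[-488,-276,60],-1.14],
  [[-488,-276,60],-1.14],
  [[-488,-276,60],-1.14],
  [[-488,-276,60],-1.14],
  [[-488,-276,60],-1.14],
  [[-488,-276,60],-1.14],
  [[-488,-276,60],-1.14],
  [[-488,-276,60],-1.14],
  [[-488,-276,60],-1.14],
], claw=0.3)

```text
time_s: 2.1
tool_pos: [0.5971, 0.2017, 0.1714]
orientation: [[-0.711, -0.704, 0.0], [-0.704, 0.711, -0.0], [0.0, -0.0, -1.0]]
wrist_force: [0.3, 0.4, 0.0]
opening: 0.649
finger_force: 0.0
```

move_arm([
  [[0,0,40],0],
  [[0,0,80],0],
  [[0,0,103],0],
  [[0,0,103],0],
  [[0,0,103],0],
  [[0,0,103],0],
], claw=-0.5)

```text
time_s: 2.85
tool_pos: [0.5979, 0.2019, 0.0697]
orientation: [[-0.711, -0.703, 0.002], [-0.703, 0.711, 0.001], [-0.002, -0.001, -1.0]]
wrist_force: [-1.0, 0.5, 1.2]
opening: 0.249
finger_force: 0.0
```

Run:
```python
from h import *
s=status.observe();print(s["wrist_force"],s["opening"],s["tool_pos"],s["joint_pos"])
p,d=cams.get_image("scene");a=cv2.resize(p[200:330,300:460],None,fx=4,fy=4,interpolation=2);cv2.imwrite("pics/g2.png",a[...,::-1])
```

```text
[-1.01868986  0.50141837  1.15867158] 0.24929824621614774 [0.59793059 0.20189149 0.06965083] [-26.29162589  30.54963169   2.35924253 105.15735357  -1.72115896
  44.21750284 111.66944557]
```

View pics/g2.png

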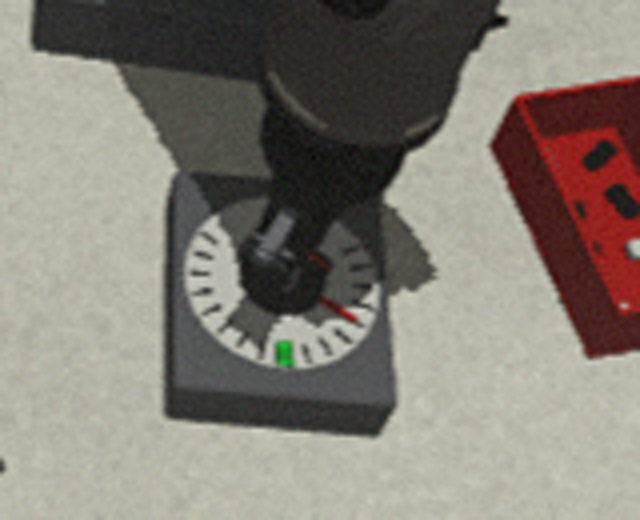

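The fingers straddle the knob's grip bar, with the pointer tip at crop (352,318) and the zero mark at (284,353). Grip and turn clockwise.

move_arm([
  [[0,0,0],0],
  [[0,0,0],0],
  [[0,0,0],0],
  [[0,0,0],0],
  [[0,0,0],0.1],
  [[0,0,0],0.22],
  [[0,0,0],0.36],
  [[0,0,0],0.5],
  [[0,0,0],0.64],
  [[0,0,0],0.78],
  [[0,0,0],0.9],
  [[0,0,0],0.98],
  [[0,0,0],1.02],
  [[0,0,0],1.02],
  [[0,0,0],1.02],
  [[0,0,0],1.02],
], claw=-1)

```text
time_s: 4.9
tool_pos: [0.5989, 0.2012, 0.0697]
orientation: [[-0.971, 0.238, 0.003], [0.238, 0.971, 0.001], [-0.003, 0.001, -1.0]]
wrist_force: [4.0, -2.3, 5.6]
opening: 0.148
finger_force: 60.8
```

Run:
```python
from h import *
p,d,W=grab("scene");r,g=col(p);h=W[...,2];G=(d>0)&(np.hypot(W[...,0]-.6,W[...,1]-.2)<.07)&(h<.1)
c=np.array([.6012,.2005])
for m,z in((r,.062),(g,.053)):
    q=W[G&m&(h<.07)][:,:2]-c;print(q.shape,np.degrees(np.arctan2(q[:,1],q[:,0])).round(1),np.hypot(*q.T).round(3))
```

```text
(12, 2) [-14.7 -10.1 -15.   -9.5 -11.  -11.4 -10.8 -11.4 -12.7 -12.1 -11.8 -12.7] [0.025 0.025 0.027 0.027 0.03  0.033 0.034 0.037 0.042 0.043 0.044 0.048]
(16, 2) [-17.3 -17.2 -15.3 -17.3 -14.2 -11.   -8.7 -16.7 -14.6 -11.5  -9.1 -17.
 -14.  -11.9  -8.7  -9.7] [0.043 0.046 0.048 0.049 0.048 0.047 0.048 0.05  0.051 0.05  0.05  0.054
 0.052 0.053 0.052 0.055]
```

move_arm([
  [[0,0,0],1.02],
  [[0,0,0],0],
  [[0,0,0],0],
  [[0,0,-30],0],
  [[0,0,-80],0],
  [[0,0,-140],0],
  [[0,0,-190],0],
  [[0,0,-190],0],
], claw=0.2)

```text
time_s: 5.95
tool_pos: [0.5989, 0.2021, 0.2628]
orientation: [[-0.97, 0.241, 0.006], [0.241, 0.97, 0.004], [-0.005, 0.005, -1.0]]
wrist_force: [-0.3, -0.1, -0.2]
opening: 0.6
finger_force: 0.0
```

I put a stray 1.02 turn in that first row, so I check whether it shifted the knob during release.

Run:
```python
from h import *
for n,c in(("scene",[.6012,.2005]),("top",[.5955,.2025])):
    p,d,W=grab(n);r,g=col(p);h=W[...,2];G=(d>0)&(np.hypot(W[...,0]-.6,W[...,1]-.2)<.07)&(h<.1)
    for m in(r,g):
        q=W[G&m][:,:2]-c;q=q[np.hypot(*q.T)>.015];print(n,len(q),np.degrees(np.arctan2(*q.mean(0)[::-1])).round(1) if len(q) else 0)
    q=W[G&(h>.088)][:,:2];print(rect(q))
cv2.imwrite("pics/g3.png",cv2.resize(grab("scene")[0][220:330,320:430],None,fx=5,fy=5,interpolation=2)[...,::-1])
```

```text
scene 18 -12.1
scene 15 -13.3
(array([600.3, 200.3]), array([14.6, 47.3]), 73.14)
top 0 0
top 0 0
(array([0., 0.]), array([0., 0.]), 0.0)
```

View pics/g3.png

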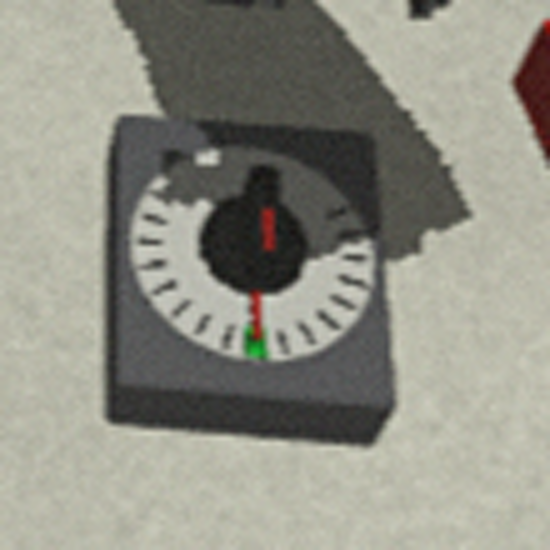

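The gauge is fine: the pointer tip ends on the green band at crop (256,340). Next, move above the catch.

move_arm([
  [[-14,-405,0],-0.324],
  [[-14,-405,0],-0.324],
  [[-14,-405,0],-0.324],
  [[-14,-405,0],-0.324],
  [[-14,-405,0],-0.324],
  [[-14,-405,0],-0.324],
  [[-14,-405,0],-0.324],
  [[-14,-405,0],-0.324],
  [[-14,-405,0],-0.324],
  [[-14,-405,0],-0.324],
  [[-14,-405,0],-0.324],
  [[-14,-405,0],-0.324],
  [[-14,-405,0],-0.324],
], claw=-0.2)

```text
time_s: 7.72
tool_pos: [0.5147, -0.195, 0.2583]
orientation: [[-0.996, -0.084, 0.0], [-0.084, 0.996, -0.0], [-0.0, -0.0, -1.0]]
wrist_force: [0.2, 0.6, 0.7]
opening: 0.395
finger_force: 0.0
```

move_arm([
  [[0,0,40],0],
  [[0,0,80],0],
  [[0,0,110],0],
  [[0,0,130],0],
  [[0,0,130],0],
  [[0,0,130],0],
])

```text
time_s: 8.48
tool_pos: [0.515, -0.1954, 0.1291]
orientation: [[-0.996, -0.084, 0.001], [-0.084, 0.996, -0.0], [-0.001, -0.0, -1.0]]
wrist_force: [0.1, -0.1, 1.7]
opening: 0.403
finger_force: 0.0
```

Run:
```python
from h import *
s=status.observe();print(s["wrist_force"],s["tool_pos"],s["joint_pos"])
p,d=cams.get_image("scene");a=cv2.resize(p[190:340,120:300],None,fx=4,fy=4,interpolation=2);cv2.imwrite("pics/c1.png",a[...,::-1])
```

```text
[ 0.11967956 -0.1486581   1.67037909] [ 0.51499674 -0.1953844   0.12913095] [ -7.65961836  21.30170899  26.76115854 114.7311338  -12.97472298
  46.76696442 121.27772631]
```

View pics/c1.png

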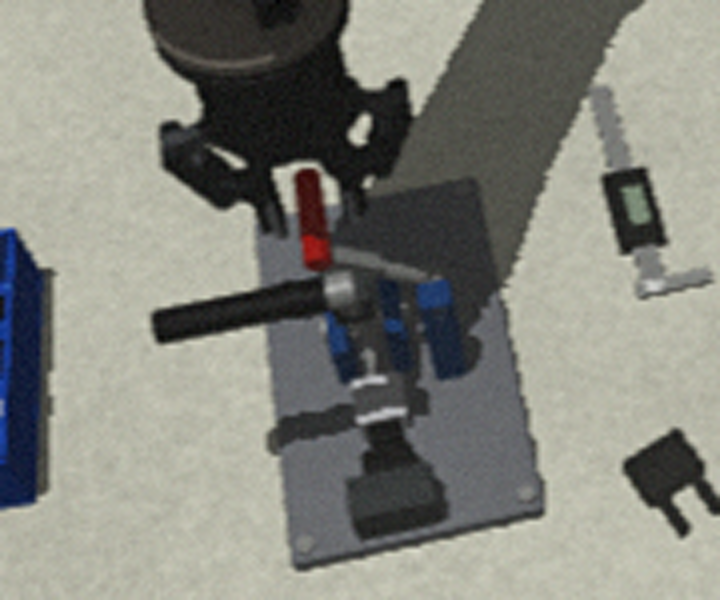

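The fingers, at crop (275,215) and (355,195), straddle the red grip at (312,215). Sweep along the arc.

move_arm([
  [[0,9,0],0],
  [[0,16,-8],0],
  [[0,25,-15],0],
  [[0,35,-21],0],
  [[0,46,-25],0],
  [[0,57,-27],0],
  [[0,68,-28],0],
  [[0,77,-27],0],
  [[0,86,-25],0],
  [[0,95,-20],0],
  [[0,103,-14],0],
  [[0,112,-6],0],
  [[0,120,0],0],
  [[0,124,0],0],
  [[0,124,0],0],
])

```text
time_s: 10.4
tool_pos: [0.5043, -0.0714, 0.1284]
orientation: [[-0.996, -0.084, 0.0], [-0.084, 0.996, -0.0], [-0.0, -0.0, -1.0]]
wrist_force: [-0.8, -0.1, -0.4]
opening: 0.396
finger_force: 0.0
```

Run:
```python
from h import *
p,d,W=grab("scene");r,_=col(p);h=W[...,2];q=r&(d>0)&(h>.11)&(h<.25)&(W[...,0]<.62)&(abs(W[...,1]+.13)<.12);print(q.sum(),W[q].mean(0))
```

```text
53 [ 0.51817771 -0.07767984  0.15295743]
```

The catch is over: the red grip is at y -0.078, where flipped is expected at -0.077. Lift, then go above the bar.

move_arm([
  [[0,0,-30],0],
  [[0,0,-80],0],
  [[0,0,-130],0],
  [[-85,-165,-130],1.57],
  [[-85,-165,-130],1.57],
  [[-85,-165,-130],1.57],
  [[-85,-165,-130],1.57],
  [[-85,-165,-130],1.57],
  [[-85,-165,-130],1.57],
  [[-85,-165,-130],1.57],
  [[-85,-165,-130],1.57],
  [[-85,-165,-130],1.57],
  [[-85,-165,-130],1.57],
  [[-85,-165,-130],1.57],
  [[-85,-165,-130],1.57],
])

```text
time_s: 12.32
tool_pos: [0.6027, -0.229, 0.2584]
orientation: [[-0.086, 0.996, 0.0], [0.996, 0.086, 0.0], [0.0, 0.0, -1.0]]
wrist_force: [-0.6, -0.3, -0.8]
opening: 0.399
finger_force: 0.0
```

Run:
```python
from h import *
p,d,W=grab("scene");r,_=col(p);h=W[...,2];q=r&(d>0)&(h>.11)&(h<.25)&(W[...,0]<.62)&(abs(W[...,1]+.15)<.14);print(q.sum(),W[q].mean(0))
```

```text
121 [ 0.52459646 -0.07629233  0.15244004]
```

move_arm([
  [[0,0,0],0],
  [[0,0,30],0],
  [[0,0,60],0],
  [[0,0,85],0],
  [[0,0,85],0],
  [[0,0,85],0],
], claw=0.2)

```text
time_s: 13.12
tool_pos: [0.6031, -0.2293, 0.1744]
orientation: [[-0.085, 0.996, 0.001], [0.996, 0.085, -0.0], [-0.0, 0.001, -1.0]]
wrist_force: [0.6, 0.8, -0.4]
opening: 0.6
finger_force: 0.0
```

move_arm([
  [[0,0,0],0],
  [[0,0,0],0],
  [[0,0,0],0],
  [[0,0,0],0],
  [[0,0,0],0],
], claw=-1)

```text
time_s: 13.75
tool_pos: [0.6043, -0.2289, 0.1743]
orientation: [[-0.086, 0.996, 0.003], [0.996, 0.086, -0.001], [-0.001, 0.003, -1.0]]
wrist_force: [7.5, -1.1, -1.6]
opening: 0.185
finger_force: 58.5
```

move_arm([
  [[0,-7,-3],0],
  [[0,-15,-5.5],0],
  [[0,-23,-8],0],
  [[0,-31,-9.5],0],
  [[0,-39,-11],0],
  [[0,-46,-12],0],
  [[0,-54,-12.5],0],
  [[0,-62,-12.6],0],
  [[0,-70,-12.5],0],
  [[0,-78,-12],0],
  [[0,-86,-11],0],
  [[0,-94,-9.5],0],
  [[0,-102,-8],0],
  [[0,-110,-5.5],0],
  [[0,-117,-3],0],
  [[0,-117,-3],0],
  [[0,-117,-3],0],
])

```text
time_s: 15.88
tool_pos: [0.4884, -0.2386, 0.1772]
orientation: [[-0.086, 0.996, 0.004], [0.996, 0.086, -0.001], [-0.001, 0.004, -1.0]]
wrist_force: [13.0, -1.4, -7.9]
opening: 0.19
finger_force: 59.4
```

move_arm([
  [[0,-4,1.5],0],
  [[0,-8,3],0],
  [[0,-8,3],0],
  [[0,-8,3],0],
])

```text
time_s: 16.38
tool_pos: [0.4808, -0.2392, 0.1742]
orientation: [[-0.086, 0.996, 0.005], [0.996, 0.086, -0.001], [-0.001, 0.004, -1.0]]
wrist_force: [14.9, 0.6, -8.9]
opening: 0.189
finger_force: 59.4
```

move_arm([
  [[0,-1.5,0.5],0],
  [[0,-3,1],0],
  [[0,-3,1],0],
  [[0,-3,1],0],
])

```text
time_s: 16.88
tool_pos: [0.4804, -0.2393, 0.1741]
orientation: [[-0.087, 0.996, 0.009], [0.996, 0.087, -0.002], [-0.003, 0.009, -1.0]]
wrist_force: [27.2, 2.5, -6.8]
opening: 0.19
finger_force: 59.8
```

Run:
```python
from h import *
p=cams.get_image("scene")[0];cv2.imwrite("pics/f.png",cv2.resize(p[180:350,70:500],None,fx=1.8,fy=1.8,interpolation=2)[...,::-1])
```

```text
(no output)
```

View pics/f.png

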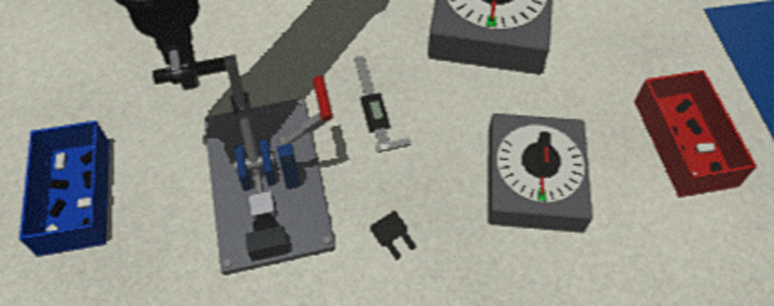

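The lever is held fully towards the robot with the bar gripped at (190,70), the catch is flipped at (322,98), the gauge pointer is on green at (542,196), and the bystanders are unmoved.

```bash
python3 -c "
from rig import workorder;print(workorder.job_done())"
```

```text
the job is handed in; nothing more can be done
None
```

I handed the job in at about 17 s: the gauge pointer is inside the green band, the catch is flipped over, and the gripper still holds the lever's bar at its stop; the bins, buckle and caliper were not touched.

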